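# Pop the reader's cover, seat the cartridge, relatch the cover

## Task

The sample cartridge in the small bench-top reader is not fully plugged in. Press the reader's push-latch cover at its front edge and let go so that it pops wide open, push the cartridge down with a fingertip until it is fully home, then push the cover down and press it in again so that it latches shut, and move clear. Only press and push: do not pull the cartridge up, and leave the jar, the beaker and the tip box standing where they are.

Things in the scene. Friction and masses are not known exactly. Their poses are not given: they have to be found in the camera images.
- reader: White bench-top reader, fixed, 200 (x) by 160 (y) by 85 mm high; its front (-x) faces the robot, more or less. Origin: centre of its underside; x to its back, y to its left, z up. In its top is a bay (x -75 to +45, y -60 to +60 mm) with its floor 55 mm above the bench, filled by the cover; rims round the bay 85 mm high, housing behind it 78 mm high.
- lid_hinge (a point): Middle of the cover's hinge axis, at reader x +50, y 0, z 88 mm; the axis runs along the reader's y, at the back of the bay. The cover is a grey flat plate 118 mm from hinge to free front edge, 112 mm wide, 12 mm thick, the axis at mid thickness. Shut, its top is 94 mm above the bench; open, its free edge is about 200 mm above it and must be pushed from the outer (back) side.
- lid (a joint): Cover angle, rad: 0 to 0.02 latched shut (level), 1.3 wide open, -0.09 pressed in to its stop. Push-push latch: latched, pressed in beyond -0.07 (7 mm at the pad) and let go, it springs open in 1 to 2 s; open, swung down, pressed in beyond -0.07 and let go, it stays latched. A press less deep does nothing: it goes back. Takes about 5 N at the pad.
- lid_press (a point): Centre of the round dark rubber pad (30 mm across) on the cover's outer face, 98 mm from the hinge axis and 6 mm outside the cover's mid plane; the place to press. It moves with the cover. Cover shut: reader x -48, y 0, z 94 mm.
- cartridge_top (a point): Centre of the top of the sample cartridge: a white plastic cartridge with a rectangular head 44 (x) by 34 (y) by 8 mm thick, in a well in the bay's floor under the cover, at reader x -35, y 0. Home, the head rests on the bay's floor and its top is 63 mm above the bench.
- cartridge (a joint): How far the cartridge stands proud, in m: 0 fully home, at first about 0.008 to 0.013. It slides straight up and down with 3 N of friction and stays where it is left.
- jar: White plastic jar with a red cap, 72 mm across, 105 mm high; stands beside the reader. Origin: centre of its underside. To be left alone.
- beaker: Open glass beaker, 72 mm across, 90 mm high; stands beside the reader. Origin: centre of its underside. To be left alone.
- tip_box: Pipette tip box, dark blue with a peach lid, 120 by 85 by 70 mm high; stands to the right of the reader. Origin: centre of its underside. To be left alone.

How it is judged:
On the way, in this order (a step that is already met when the one before it is completed fails the run):
1. the cover has popped wide open (value of joint lid above 1.1 rad), for 0.2 s.
2. the cartridge is pushed home while the cover is open (value of joint cartridge below 0.002 m and value of joint lid above 0.8 rad), for 0.2 s.
3. the cover is pressed in again past its latched position (value of joint lid below -0.05 rad), for 0.02 s.
At the end, for the whole second after the job is handed in: The cover is latched shut and at rest (between -0.04 and 0.05 rad of level), the cartridge is home (less than 2 mm proud), and jar, beaker and tip box stand upright within 20 mm of where they were (value of joint lid between -0.04 and 0.05 rad and velocity of joint lid between -0.05 and 0.05 rad/s and value of joint cartridge below 0.002 m and distance of each of jar, beaker, tip_box from where it was at the start of the episode below 0.02 m and angle between each of jar, beaker, tip_box's own z axis and vertical below 0.15 rad); the robot touches nothing.
It fails at once if the cartridge is pulled up out of its well (more than 18 mm proud) (value of joint cartridge above 0.018 m).
It fails at once if the jar is shoved (20 mm), lifted or tipped (distance of jar from where it was at the start of the episode above 0.02 m or angle between jar's own z axis and vertical above 0.2 rad).
It fails at once if the beaker is shoved (20 mm), lifted or tipped (distance of beaker from where it was at the start of the episode above 0.02 m or angle between beaker's own z axis and vertical above 0.2 rad).
It fails at once if the tip box is shoved (20 mm), lifted or tipped (distance of tip_box from where it was at the start of the episode above 0.02 m or angle between tip_box's own z axis and vertical above 0.2 rad).
It also fails if it takes over 59 s, if anything falls off the work surface, if the arm or the gripper's body presses on something with over 40 N, if the wrist force passes 120 N, or if a joint passes its speed limit or range.

## Robot

A 6-joint arm with a two-finger parallel gripper is mounted at the origin on the work surface. World frame = base frame: x ahead of the robot, y to its left, z up, the work surface at z = 0. Lengths are in m, angles in rad, forces in N, time in s.
With the tool pointing down it reaches from about 0.35 to 0.725 m from the base axis. Payload 4.3 kg.
Tool frame: the origin (TCP) lies on the centre line of the jaws, within the pads' length; the fingertips stand robot.nose_length ahead of it and the grasp point (between the pads) lies 6 mm ahead of it (robot.nose_length is the distance from the TCP to the fingertips, in m); z points along the fingers, y is the direction in which the jaws open and shut (so a half turn about z gives the same grasp; the last joint's range is limited). The gripper opens to 85 mm and grips with 20 to 120 N. Pads are 22 mm wide; open, the fingers measure 114 mm over their backs; the gripper's body (76 mm by 85 mm) begins 54 mm behind the grasp point. The pads swing forward as they close: fully open they stand 13 mm farther back than shut.
Start: joints at [-1.327, 0.377, 0.081, 1.274, 0, 1.46], TCP at [0.199, -0.539, 0.256] pointing down, gripper open.
Joint ranges: [-2.72, 2.72], [-0.84, 1.66], [-1.02, 1.22], [-1.77, 2.12], [-1.37, 1.28], [-3.14, 3.14]. Speed limits (rad/s): [2.57, 2.57, 3.14, 3.14, 3.14, 3.14].

## Interface

Orientations are given as [roll, pitch, yaw] about the fixed x, y, z axes, in that order (R = Rz(yaw) Ry(pitch) Rx(roll)).
In Python, from rig import readout, cams, workorder, robot gives the robot as it stands.
- The arm moves only by the shell command python3 -m crank 'ROWS' [OPENING] [FORCE]. ROWS is JSON, a list of rows, each a list of 4 numbers: the shift along the tool's x, y, z in cm, then the turn about the tool's z in rad. In form: [[tx, ty, tz, yaw], ...]. A call has 1 to 12 rows; each row shifts and turns the pose as measured when the row begins, along the tool's axes as they then stand; what a row does not reach is not made up. A row lasts 1/12 s, in which the tool goes at most 41.7 mm and 7.16 degrees, less where a joint would pass 70% of its speed; a pose out of reach is approached as far as the arm can. A call is refused whole if a number of a shift passes 4.17 or a number of a turn 0.125, either way. A call with a gripper value outside its range is refused whole. OPENING is the opening, from 0 (shut) to 1 (fully open), set as the call begins (- or left out, the last holds). The fingers move at their own pace and stop on an object; FORCE is the grip in N (left out, the last holds). Time passes only in rows, so rows that do not move let the fingers close. It gives the time, the measured TCP pose, the force and the opening at its end, in the units of the state.
- readout.observe(): the state, without advancing time (a new reading comes with each control period).
- cams.read_camera(name): name is "scene" or "top" or "wrist"; returns a dict with "img" (400x640x3 uint8, red, green, blue), "z_map" (400x640 float32, m along the optical axis (not along the pixel's ray), 0 where there is no reading), "K" (3x3 intrinsics, pixels), "R" (3x3) and "t" (3): a world point X has camera coordinates R X + t. Camera axes: x right, y down, z forward; pixel columns grow to the right and rows downward; lengths in m; the calibration is good to about 2 mm. The wrist camera is an equidistant fisheye: a pixel r from the principal point sees the ray r / f radians off the axis. A picture is of the moment at which its call begins.
- workorder.finish_job(): hands the job in, once; it reports no verdict.
The state is a dict: "clock": time; "q": joint angles; "joint_velocities": joint speeds; "joint_efforts": joint torques, N m; "eef_pos": TCP position; "tool_rot": TCP orientation; "wrist_force": force on the tool from outside, world axes, zero at the start; "wrist_torque": the same for the moment, N m; "gripper_width": finger opening in m.
Only numpy, scipy, OpenCV 4.12 (cv2) and the standard library are available. Lean on these libraries where they do the work, as an engineer would, in place of code of your own. Each camera call takes 0.05 s, during which the arm holds its last target.

## Working session

There is one attempt and no reset: what is moved stays moved. The work goes in short steps, Python scripts to look and compute and a shell command to move; the robot and the scene stay as the last step left them, time stands still between calls to the robot, and variables do not carry over. Pictures are saved under pics/ and viewed, and the job is handed in when it is done.

```bash
ls; mkdir -p pics
python3 - <<'E'
from rig import readout,cams,workorder,robot
import cv2,numpy as np
print(readout.observe()); print(robot.nose_length)
for n in ["scene","top","wrist"]:
    c=cams.read_camera(n); cv2.imwrite(f"pics/{n}0.png",c["img"][:,:,::-1]); np.savez(f"pics/{n}0.npz",**c)
    print(n,c["K"].tolist(),c["R"].tolist(),c["t"])
E
```

```text
pics
{'clock': 0.0, 'q': array([-1.32732832e+00,  3.78102567e-01,  7.96086813e-02,  1.27442597e+00,
       -3.35473719e-06,  1.46051521e+00]), 'joint_velocities': array([ 5.08491720e-04,  9.84161929e-04, -1.18617689e-03,  1.33445466e-03,
       -6.55589879e-05,  5.84547832e-05]), 'joint_efforts': array([-7.15525093e-04, -4.63604093e+01,  2.69872570e+01,  2.06809019e-02,
       -2.41671441e-04, -8.78258533e-06]), 'eef_pos': array([ 0.19905324, -0.53878039,  0.25533163]), 'tool_rot': array([-3.13948166e+00, -2.30375821e-04,  3.53748886e-01]), 'wrist_force': array([0.1813241 , 0.03718291, 0.00119857]), 'wrist_torque': array([ 0.01261517, -0.03092068, -0.00200646]), 'gripper_width': 0.0852675073386564}
0.025
scene [[424.56539966383224, 0.0, 320.63837589684886], [0.0, 424.56539966383224, 186.95277262728573], [0.0, 0.0, 1.0]] [[0.7264470725169483, 0.6869100301038934, 0.020718623849674114], [0.3652084385810509, -0.36033919086070254, -0.858358004517372], [-0.5821489905692071, 0.6311182758188219, -0.5126326898537888]] [-0.43630735 -0.14052846  1.32833095]
top [[374.5240100670775, 0.0, 323.6260080516786], [0.0, 374.5240100670775, 203.4461836392035], [0.0, 0.0, 1.0]] [[0.030103170274706294, -0.9994328436143773, -0.015092721566771033], [-0.9866452616250833, -0.027293027245643097, -0.16058087799155876], [0.16007787746026406, 0.01972515573192306, -0.9869072861110957]] [-0.02156632  0.58949821  0.8242395 ]
wrist [[309.70691628693146, 0.0, 319.68521735196157], [0.0, 309.70691628693146, 201.34144164851054], [0.0, 0.0, 1.0]] [[0.3469805226103435, -0.9378704249041258, -0.0018928864752443275], [-0.8922148623999605, -0.3307102102140978, 0.30754413695072685], [-0.28906254728289016, -0.10502296391886139, -0.9515319336774909]] [-0.57523747 -0.04045797  0.37938467]
```

View pics/scene0.png

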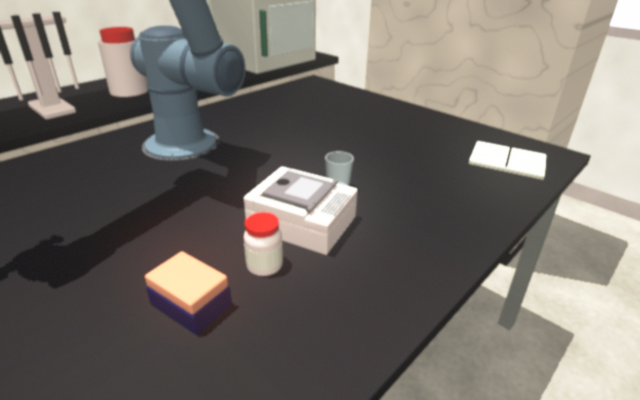

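View pics/top0.png

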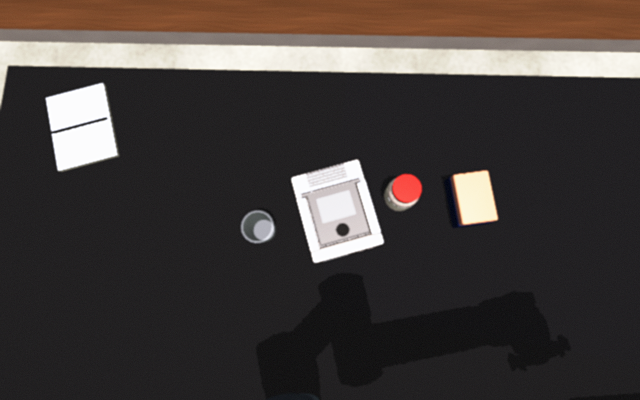

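The top view shows the reader at about (337,211), its pad at (343,229), the beaker at (258,227), the jar at (405,190) and the tip box at (474,198). Next I measure their positions.

```bash
cat > h.py <<'E'
import numpy as np,cv2
def world(c,mask=None):
    z=c["z_map"];K=c["K"];v,u=np.mgrid[:z.shape[0],:z.shape[1]]
    P=np.stack([(u-K[0,2])/K[0,0]*z,(v-K[1,2])/K[1,1]*z,z],-1)
    return (P-c["t"])@c["R"]
def proj(c,X):
    p=c["K"]@(c["R"]@np.asarray(X)+c["t"]);return p[:2]/p[2]
E
python3 - <<'E'
from h import *
c=dict(np.load("pics/top0.npz"));W=world(c);img=c["img"].astype(int)
reg=np.zeros(W.shape[:2],bool);reg[150:270,280:388]=1
m=reg&(W[...,2]>.068)&(W[...,2]<.11)
n,l,s,_=cv2.connectedComponentsWithStats(m.astype(np.uint8));k=1+s[1:,4].argmax();m=l==k
P=W[m];print(m.sum(),np.percentile(P[:,2],[1,25,50,75,99]))
r=cv2.minAreaRect(P[:,:2].astype(np.float32)*1000);print("rect mm",r)
dark=m&(img.sum(-1)<200);dark[:215]=0;print("pad",np.median(W[dark],0),W[dark].mean(0),dark.sum())
for nm,(u0,u1,v0,v1) in dict(beaker=(235,280,205,248),jar=(380,425,168,215),box=(445,505,165,230)).items():
    q=W[v0:v1,u0:u1].reshape(-1,3);q=q[(q[:,2]>.05)];print(nm,q.min(0),q.max(0),np.median(q,0))
print([W[v,u] for u,v in [(343,229),(337,205)]])
E
```

```text
5984 [0.073693   0.08132156 0.08538178 0.09301708 0.09603063]
rect mm ((572.3965454101562, -33.30382537841797), (200.39376831054688, 160.3715057373047), 17.2679500579834)
pad [ 0.52700185 -0.04724968  0.09380424] [ 0.52679111 -0.04767398  0.09378003] 97
beaker [ 0.45033232 -0.02172315  0.05006879] [0.56276895 0.17538703 0.90778461] [0.53247272 0.15302585 0.08411149]
jar [ 0.45033232 -0.2165504   0.05018358] [ 0.65101919 -0.02172315  0.90778461] [ 0.61371026 -0.17995117  0.10293458]
box [ 0.45033232 -0.39320869  0.05005582] [ 0.67276069 -0.02172315  0.90778461] [ 0.60873711 -0.34304492  0.06852601]
[array([ 0.52721489, -0.04930593,  0.0937318 ]), array([ 0.57949178, -0.03494434,  0.09520024])]
```

Reader pose: centre (0.572, -0.033), yaw 0.301. The pad I measured matches the pad predicted from that pose. The wrist camera sits on the tool's +x side, so I turn the tool half round, which keeps the camera away from the open cover. I shut the fingers at the same time.

```bash
python3 -m crank '[[0,0,0,-0.124],[0,0,0,-0.124],[0,0,0,-0.124],[0,0,0,-0.124],[0,0,0,-0.124],[0,0,0,-0.124],[0,0,0,-0.124],[0,0,0,-0.124],[0,0,0,-0.124],[0,0,0,-0.124],[0,0,0,-0.124],[0,0,0,-0.124]]' 0 30
python3 -m crank '[[0,0,0,-0.124],[0,0,0,-0.124],[0,0,0,-0.124],[0,0,0,-0.124],[0,0,0,-0.124],[0,0,0,-0.124],[0,0,0,-0.124],[0,0,0,-0.124],[0,0,0,-0.124],[0,0,0,-0.124],[0,0,0,-0.124],[0,0,0,-0.124]]'
cat >> h.py <<'E'
from scipy.spatial.transform import Rotation as Ro
C=np.array([.5724,-.0333]);YAW=.3014
cy,sy=np.cos(YAW),np.sin(YAW)
def r2w(x,y,z): return np.array([C[0]+cy*x-sy*y,C[1]+sy*x+cy*y,z])
def where():
    from rig import readout
    s=readout.observe();p=s["eef_pos"];d=p[:2]-C
    T=Ro.from_euler('xyz',s["tool_rot"]).as_matrix()
    print("t",round(s["clock"],2),"tip reader mm",np.round(1000*np.array([cy*d[0]+sy*d[1],-sy*d[0]+cy*d[1],p[2]-.025]),1),"rpy",np.round(s["tool_rot"],3),"F",np.round(s["wrist_force"],1),"q",np.round(s["q"],2),"w",round(s["gripper_width"],4))
    return s,T
def to(x,y,z):
    s,T=where();w=r2w(x/1000,y/1000,z/1000+.025)
    print("shift cm",np.round(100*T.T@(w-s["eef_pos"]),2),"yaw about tool z",round(-(((YAW+np.pi-s["tool_rot"][2])+np.pi)%(2*np.pi)-np.pi),3))
E
python3 -c "
from h import *
to(-48,0,235)"
```

```text
clock: 1.15
eef_pos: [0.1983, -0.5355, 0.2502]
tool_rot: [3.141, -0.013, 1.859]
wrist_force: [-0.4, 0.5, -0.2]
gripper_width: 0.0
clock: 2.15
eef_pos: [0.1974, -0.5321, 0.2449]
tool_rot: [3.118, -0.001, -2.924]
wrist_force: [-0.3, -0.9, 1.3]
gripper_width: 0.0002
t 2.15 tip reader mm [-506.2 -365.   219.9] rpy [ 3.118e+00 -1.000e-03 -2.924e+00] F [-0.3 -0.9  1.3] q [-1.33  0.39  0.06  1.27  0.   -1.54] w 0.0002
shift cm [-42.59  40.24  -0.57] yaw about tool z -0.084
```

```bash
python3 -m crank '[[0,0,-0.5,-0.084],[-2.6,2.6,-0.1,0],[-2.6,2.6,-0.1,0],[-2.6,2.6,-0.1,0],[-2.6,2.6,-0.1,0],[-2.6,2.6,-0.1,0],[-2.6,2.6,-0.1,0],[-2.6,2.6,-0.1,0],[-2.6,2.6,-0.1,0],[-2.6,2.6,-0.1,0],[-2.6,2.6,-0.1,0],[0,0,0,0]]'
python3 -c "
from h import *
to(-48,0,200)"
```

```text
clock: 3.15
eef_pos: [0.3702, -0.1924, 0.2624]
tool_rot: [3.111, 0.002, -2.839]
wrist_force: [-1.3, 0.4, -0.0]
gripper_width: -0.0007
t 3.15 tip reader mm [-240.4  -91.9  237.4] rpy [ 3.111e+00  2.000e-03 -2.839e+00] F [-1.3  0.4 -0. ] q [-0.65  0.08 -0.29  1.23  0.02 -0.95] w -0.0007
shift cm [-19.24   9.04   4.06] yaw about tool z 0.002
```

```bash
python3 -m crank '[[-2.6,1.2,0.3,0],[-2.6,1.2,0.5,0],[-2.6,1.2,0.5,0],[-2.6,1.2,0.5,0],[-2.6,1.2,0.5,0],[-2.6,1.2,0.5,0],[-2.6,1.2,0.5,0],[-1.5,0.7,0.4,0],[0,0,0,0]]'
python3 -c "
from h import *
to(-48,0,102)"
```

```text
clock: 3.9
eef_pos: [0.5367, -0.0383, 0.2249]
tool_rot: [3.113, -0.001, -2.836]
wrist_force: [-0.9, -0.0, -0.9]
gripper_width: 0.0
t 3.9 tip reader mm [-35.6   5.8 199.9] rpy [ 3.113e+00 -1.000e-03 -2.836e+00] F [-0.9 -0.  -0.9] q [-0.2   0.32 -0.08  1.18  0.02 -0.51] w 0.0
shift cm [ 1.24 -0.86  9.77] yaw about tool z 0.004
```

```bash
python3 -m crank '[[0.4,-0.3,2,0],[0.4,-0.3,2,0],[0.3,-0.2,2,0],[0,0,1.4,0],[0,0,0.8,0],[0,0,0,0]]'
python3 -c "
from h import *
to(-48,0,98)
from rig import cams
c=cams.read_camera('scene');cv2.imwrite('pics/s1.png',cv2.resize(c['img'][100:300,180:420,::-1],None,fx=3,fy=3))"
```

```text
clock: 4.4
eef_pos: [0.526, -0.0508, 0.1396]
tool_rot: [3.115, -0.003, -2.836]
wrist_force: [-0.1, -0.4, 0.3]
gripper_width: 0.0
t 4.4 tip reader mm [-49.5  -2.9 114.6] rpy [ 3.115e+00 -3.000e-03 -2.836e+00] F [-0.1 -0.4  0.3] q [-0.23  0.36 -0.26  0.97  0.02 -0.53] w 0.0
shift cm [-0.15  0.25  1.66] yaw about tool z 0.004
```

View pics/s1.png

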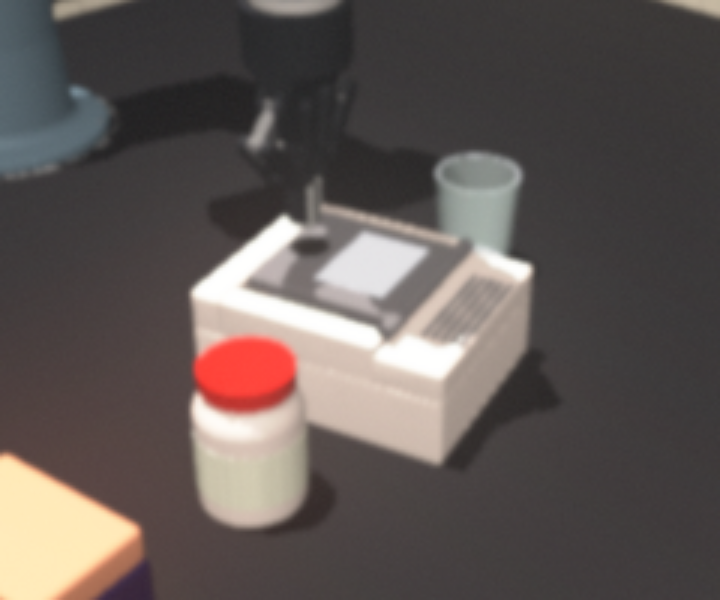

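The closed fingertip is right over the pad, at about (315,238). I press now, watching the force.

```bash
python3 -m crank '[[0,0.2,0.8,0],[0,0,0.6,0],[0,0,0.5,0],[0,0,0.4,0],[0,0,0.3,0]]'
python3 -c "
from h import *
to(-48,0,85)"
```

```text
clock: 4.87
eef_pos: [0.5278, -0.0497, 0.1166]
tool_rot: [3.12, 0.003, -2.837]
wrist_force: [-2.6, 0.4, 6.5]
gripper_width: -0.0001
t 4.87 tip reader mm [-47.5  -2.4  91.6] rpy [ 3.120e+00  3.000e-03 -2.837e+00] F [-2.6  0.4  6.5] q [-0.22  0.38 -0.29  0.91  0.02 -0.53] w -0.0001
shift cm [0.06 0.23 0.67] yaw about tool z 0.003
```

```bash
python3 -m crank '[[0,0,0.5,0],[0,0,0.5,0],[0,0,0.4,0]]'
python3 -c "
from h import *
to(-48,0,85)"
```

```text
clock: 5.12
eef_pos: [0.528, -0.0498, 0.1081]
tool_rot: [3.123, 0.005, -2.836]
wrist_force: [-16.8, 2.1, 44.2]
gripper_width: -0.0001
t 5.12 tip reader mm [-47.3  -2.6  83.1] rpy [ 3.123  0.005 -2.836] F [-16.8   2.1  44.2] q [-0.22  0.38 -0.31  0.88  0.02 -0.53] w -0.0001
shift cm [ 0.07  0.26 -0.19] yaw about tool z 0.004
```

The cover is at its stop (44 N through the fingertip). I let go, going up and back.

```bash
python3 -m crank '[[0,0,-2,0],[0.5,0,-3.5,0],[2,0,-3.5,0],[2.5,0,-3,0],[3,0,-2,0],[3,0,-1,0],[0,0,0,0],[0,0,0,0],[0,0,0,0],[0,0,0,0]]'
python3 -m crank '[[0,0,0,0],[0,0,0,0],[0,0,0,0],[0,0,0,0],[0,0,0,0],[0,0,0,0],[0,0,0,0],[0,0,0,0],[0,0,0,0],[0,0,0,0],[0,0,0,0],[0,0,0,0]]'
python3 -c "
from h import *
to(-40,0,180)
from rig import cams
for n in ['scene','top']:
  c=cams.read_camera(n);np.savez('pics/'+n+'2.npz',**c)
  sl=c['img'][100:300,180:420,::-1] if n=='scene' else c['img'][130:290,220:440,::-1]
  cv2.imwrite('pics/'+n+'2.png',cv2.resize(sl,None,fx=3,fy=3))"
```

```text
clock: 5.95
eef_pos: [0.4243, -0.0873, 0.2682]
tool_rot: [3.132, 0.017, -2.832]
wrist_force: [0.0, 0.7, 0.1]
gripper_width: -0.0004
clock: 6.95
eef_pos: [0.4257, -0.0858, 0.2643]
tool_rot: [3.127, 0.012, -2.829]
wrist_force: [0.8, -0.7, -0.1]
gripper_width: -0.0003
t 6.95 tip reader mm [-155.7   -6.6  239.3] rpy [ 3.127  0.012 -2.829] F [ 0.8 -0.7 -0.1] q [-0.36  0.09 -0.27  1.21  0.02 -0.67] w -0.0003
shift cm [-11.5    0.44   6.08] yaw about tool z 0.011
```

View pics/scene2.png

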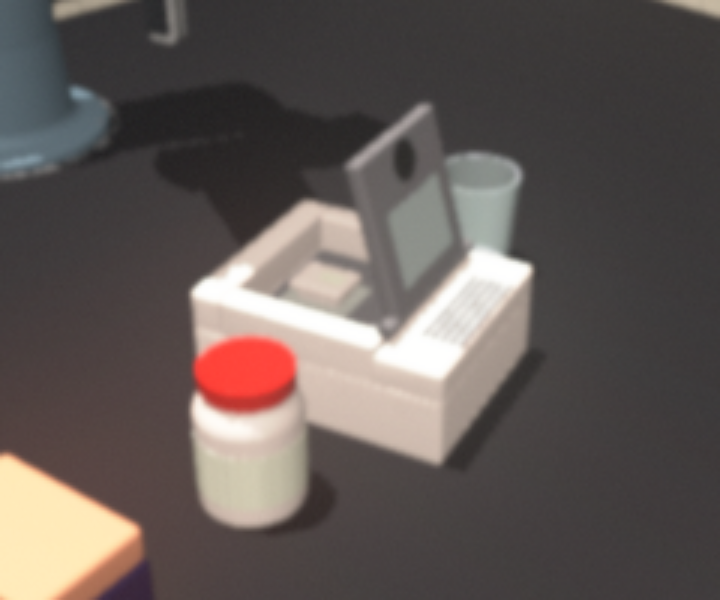

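View pics/top2.png

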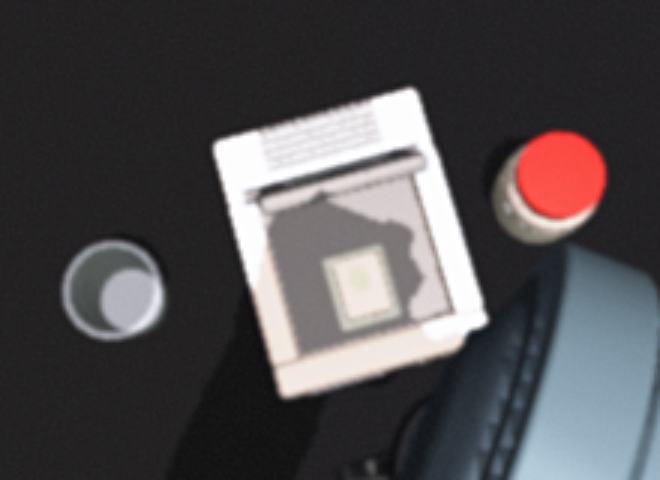

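The cover is wide open: plate upright from (425,105) to (385,325) in the scene view. The cartridge shows at about (365,290) in the top crop. Next I measure the cartridge and the lid.

Run:
```python
from h import *
for n,off in [('top',(220,130)),('scene',(180,100))]:
    c=dict(np.load(f"pics/{n}2.npz"));W=world(c);d=W[...,:2]-C
    rx=1000*(cy*d[...,0]+sy*d[...,1]);ry=1000*(-sy*d[...,0]+cy*d[...,1]);z=1000*W[...,2]
    m=(abs(rx+35)<32)&(abs(ry)<30)&(z>64)&(z<84)
    print(n,"cart",m.sum(),np.percentile(rx[m],[2,50,98]),np.percentile(ry[m],[2,50,98]),np.median(z[m]))
    m=(rx>-20)&(rx<80)&(abs(ry)<50)&(z>110)&(z<230)
    a=np.polyfit(z[m],rx[m],1);print("lid",m.sum(),a,"angle",np.pi/2-np.arctan(-a[0]),z[m].max())
```

```text
top cart 294 [-56.60946696 -35.37767202 -14.20478484] [-15.88760304   0.45566999  16.44293059] 70.692075170739
lid 487 [-0.36695165 92.86034923] angle 1.2191003434568148 204.41877705725034
scene cart 205 [-55.8793541  -32.48988785 -13.16511754] [-18.22852616  -4.92814847  15.29306654] 71.63834458125491
lid 1189 [-0.29615821 82.98995644] angle 1.2828678232576365 203.80639289365456
```

```bash
python3 -m crank '[[-2,0.1,0,0.01],[-2.5,0.1,0.5,0],[-2.5,0.1,1.5,0],[-2,0.1,2.5,0],[-1,0,2.5,0],[0,0,2,0],[0,0,0.5,0],[0,0,0,0]]'
python3 -c "
from h import *
to(-44,0,76)"
```

```text
clock: 7.72
eef_pos: [0.5273, -0.0496, 0.1692]
tool_rot: [3.131, 0.018, -2.841]
wrist_force: [0.4, 0.5, -0.1]
gripper_width: -0.0003
t 7.72 tip reader mm [-47.9  -2.2 144.2] rpy [ 3.131  0.018 -2.841] F [ 0.4  0.5 -0.1] q [-0.22  0.32 -0.23  1.01  0.02 -0.52] w -0.0003
shift cm [-0.27  0.15  6.83] yaw about tool z -0.001
```

```bash
python3 -m crank '[[-0.1,0.2,2,0],[-0.1,0,2,0],[0,0,1.5,0],[0,0,0.8,0],[0,0,0,0]]'
python3 -c "
from h import *
to(-44,0,62)
from rig import cams
c=cams.read_camera('scene');cv2.imwrite('pics/s3.png',cv2.resize(c['img'][100:300,180:420,::-1],None,fx=3,fy=3))"
```

```text
clock: 8.13
eef_pos: [0.5316, -0.0476, 0.1103]
tool_rot: [3.135, 0.024, -2.843]
wrist_force: [-0.7, -0.0, 0.1]
gripper_width: 0.0001
t 8.13 tip reader mm [-43.2  -1.5  85.3] rpy [ 3.135  0.024 -2.843] F [-0.7 -0.   0.1] q [-0.22  0.37 -0.32  0.86  0.02 -0.52] w 0.0001
shift cm [0.14 0.14 2.33] yaw about tool z -0.002
```

View pics/s3.png

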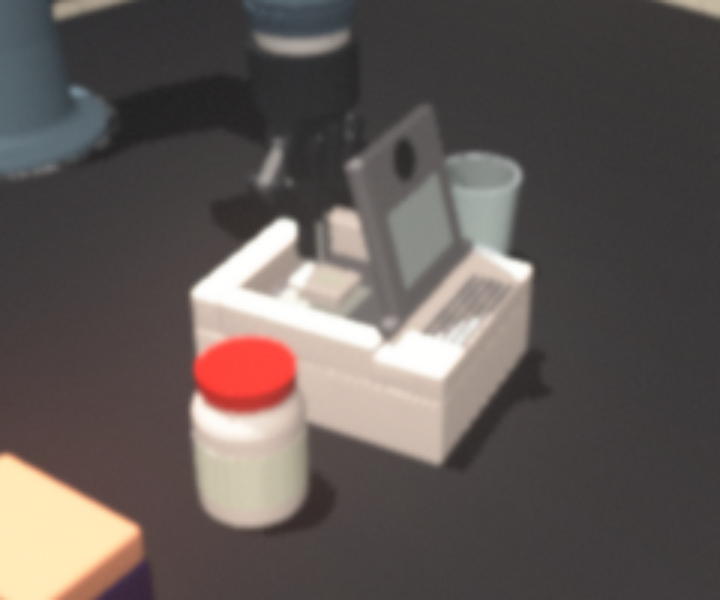

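The finger is in the bay above the front of the cartridge, and the gripper body is clear of the lid. I push down.

```bash
python3 -m crank '[[0,0.1,0.8,0],[0,0,0.7,0],[0,0,0.6,0],[0,0,0.4,0]]'
python3 -c "
from h import *
to(-44,0,62)"
```

```text
clock: 8.52
eef_pos: [0.5353, -0.0475, 0.0896]
tool_rot: [3.14, 0.032, -2.843]
wrist_force: [-2.5, -0.1, 3.4]
gripper_width: 0.0003
t 8.52 tip reader mm [-39.7  -2.5  64.6] rpy [ 3.14   0.032 -2.843] F [-2.5 -0.1  3.4] q [-0.22  0.39 -0.35  0.8   0.02 -0.51] w 0.0003
shift cm [0.44 0.25 0.25] yaw about tool z -0.003
```

```bash
python3 -m crank '[[0,0.1,0.4,0],[0,0,0.4,0],[0,0,0.4,0],[0,0,0.4,0]]'
python3 -c "
from h import *
to(-44,0,62)"
```

```text
clock: 8.85
eef_pos: [0.5353, -0.0474, 0.0877]
tool_rot: [-3.137, 0.035, -2.843]
wrist_force: [-13.1, 0.7, 32.7]
gripper_width: 0.0002
t 8.85 tip reader mm [-39.7  -2.4  62.7] rpy [-3.137  0.035 -2.843] F [-13.1   0.7  32.7] q [-0.21  0.39 -0.36  0.79  0.01 -0.51] w 0.0002
shift cm [0.44 0.24 0.06] yaw about tool z -0.003
```

It has bottomed out at tip z 62.7 mm with 33 N. I go up and back, then look.

```bash
python3 -m crank '[[0,0,-1.5,0],[0.2,0,-3,0],[0.3,0,-3.5,0],[0.6,0,-3.5,0],[1,0,-3.5,0],[2,0,-2.5,0],[3,0,-1,0],[3,0,-1,0],[1.5,0,0,0],[0,0,0,0],[0,0,0,0]]'
python3 - <<'E'
from h import *
from rig import cams
to(0,0,240)
for n in ['top','scene']:
    c=cams.read_camera(n);W=world(c);d=W[...,:2]-C
    rx=1000*(cy*d[...,0]+sy*d[...,1]);ry=1000*(-sy*d[...,0]+cy*d[...,1]);z=1000*W[...,2]
    m=(abs(rx+35)<18)&(abs(ry)<13)&(z>50)&(z<90)
    print(n,"cart z",m.sum(),np.percentile(z[m],[5,50,95]))
    m=(rx>-20)&(rx<80)&(abs(ry)<50)&(z>110)&(z<215)
    if m.sum()>20:print("lid",np.polyfit(z[m],rx[m],1),z[m].max())
    sl=c['img'][100:300,180:420,::-1]
    if n=='scene':cv2.imwrite('pics/s4.png',cv2.resize(sl,None,fx=3,fy=3))
E
```

```text
clock: 9.77
eef_pos: [0.4157, -0.0838, 0.2904]
tool_rot: [-3.13, 0.044, -2.841]
wrist_force: [0.5, 0.5, 0.2]
gripper_width: 0.0002
t 9.77 tip reader mm [-164.6   -1.7  265.4] rpy [-3.13   0.044 -2.841] F [0.5 0.5 0.2] q [-0.36  0.03 -0.27  1.23  0.02 -0.66] w 0.0002
shift cm [-16.33   0.22   3.27] yaw about tool z -0.001
top cart z 182 [59.53337013 62.14330216 64.0477809 ]
lid [-0.36525795 92.56805208] 204.6544804923631
scene cart z 96 [61.66481219 63.42782309 64.67417765]
lid [-0.29869393 83.42401806] 203.4776433517162
```

View pics/s4.png

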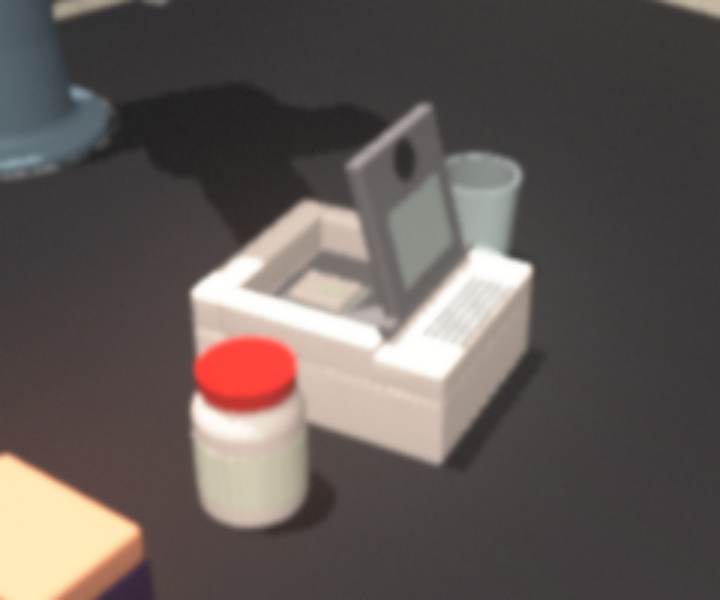

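The cartridge is home: both cameras put its top at about 63 mm, and the head lies flat at (330,290). Now I go over the cover to its back side.

```bash
python3 -m crank '[[-2,0,0,0],[-2.6,0,0,0],[-2.6,0,0,0],[-2.6,0,0,0],[-2.6,0,0,0],[-2.6,0,0,0],[-2.6,0,0,0],[-2,0,0,0],[-1,0,0,0],[0,0,0,0]]'
python3 -c "
from h import *
to(62,0,170)"
```

```text
clock: 10.7
eef_pos: [0.6285, -0.0125, 0.2855]
tool_rot: [-3.138, 0.034, -2.833]
wrist_force: [-0.7, -0.3, 0.3]
gripper_width: 0.0001
t 10.7 tip reader mm [ 59.8   3.2 260.5] rpy [-3.138  0.034 -2.833] F [-0.7 -0.3  0.3] q [-0.13  0.46  0.28  1.36  0.01 -0.43] w 0.0001
shift cm [ 0.09 -0.29  9.05] yaw about tool z 0.007
```

```bash
python3 -m crank '[[-0.2,-0.1,1.5,0],[0,-0.1,2,0],[0,0,2,0],[0,0,1.8,0],[0,0,0.8,0],[0,0,0,0]]'
python3 -c "
from h import *
to(44,0,165)
from rig import cams
c=cams.read_camera('scene');cv2.imwrite('pics/s5.png',cv2.resize(c['img'][100:300,180:420,::-1],None,fx=3,fy=3))"
```

```text
clock: 11.2
eef_pos: [0.6353, -0.0103, 0.1959]
tool_rot: [-3.14, 0.03, -2.828]
wrist_force: [0.1, -0.1, 0.1]
gripper_width: 0.0002
t 11.2 tip reader mm [ 66.9   3.3 170.9] rpy [-3.14   0.03  -2.828] F [ 0.1 -0.1  0.1] q [-0.12  0.5   0.11  1.16  0.01 -0.43] w 0.0002
shift cm [ 2.31 -0.3   0.52] yaw about tool z 0.012
```

View pics/s5.png

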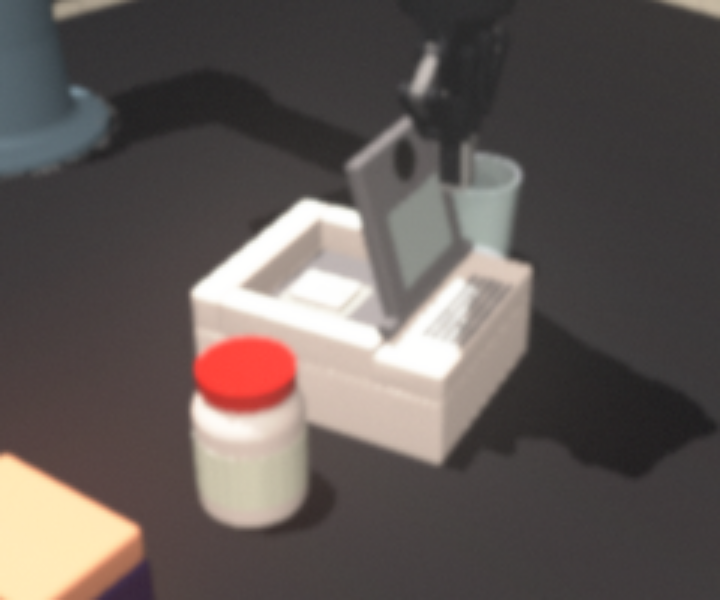

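The finger is behind the open cover, at (465,165). I start the push toward the front.

```bash
python3 -m crank '[[0.8,-0.2,-0.4,0.01],[0.8,0,-0.4,0],[1,0,-0.3,0],[1,0,0,0],[1,0,0.1,0],[1,0,0.3,0]]'
python3 -c "
from h import *
to(15,0,171)"
```

```text
clock: 11.75
eef_pos: [0.5848, -0.0303, 0.2113]
tool_rot: [-3.135, 0.048, -2.838]
wrist_force: [3.2, 0.7, 0.0]
gripper_width: 0.0002
t 11.75 tip reader mm [ 12.7  -0.8 186.3] rpy [-3.135  0.048 -2.838] F [3.2 0.7 0. ] q [-0.17  0.37 -0.04  1.11  0.02 -0.47] w 0.0002
shift cm [-0.16  0.09  1.54] yaw about tool z 0.002
```

```bash
python3 -m crank '[[-0.2,0,1.2,0],[0,0,1.2,0],[0,0,0.6,0]]'
python3 -c "
from h import *
to(-8,0,154)
from rig import cams
c=cams.read_camera('scene');cv2.imwrite('pics/s6.png',cv2.resize(c['img'][100:300,180:420,::-1],None,fx=3,fy=3))"
```

```text
clock: 12.0
eef_pos: [0.59, -0.0314, 0.1906]
tool_rot: [-3.129, 0.064, -2.84]
wrist_force: [-0.2, 1.4, 2.9]
gripper_width: 0.0002
t 12.0 tip reader mm [ 17.3  -3.4 165.6] rpy [-3.129  0.064 -2.84 ] F [-0.2  1.4  2.9] q [-0.17  0.38 -0.09  1.04  0.02 -0.47] w 0.0002
shift cm [2.6  0.36 0.99] yaw about tool z 0.0
```

View pics/s6.png

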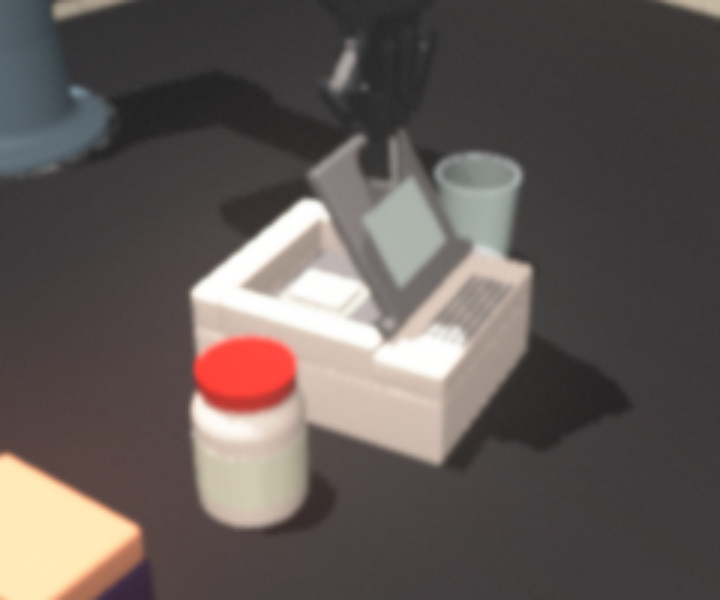

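The fingertip is on the cover's outer face by the pad, at (380,180), and the cover is at about 1.0 rad. I follow the arc down.

```bash
python3 -m crank '[[0.8,0.3,0,0],[0.8,0.1,0.2,0],[0.8,0,0.4,0],[0.8,0,0.6,0],[0.6,0,0.8,0]]'
python3 -c "
from h import *
to(-24,0,130)"
```

```text
clock: 12.47
eef_pos: [0.5606, -0.0389, 0.1761]
tool_rot: [-3.123, 0.087, -2.838]
wrist_force: [0.7, 1.0, 5.6]
gripper_width: 0.0003
t 12.47 tip reader mm [-12.9  -1.9 151.1] rpy [-3.123  0.087 -2.838] F [0.7 1.  5.6] q [-0.2   0.32 -0.22  0.95  0.03 -0.5 ] w 0.0003
shift cm [1.28 0.23 2.  ] yaw about tool z 0.002
```

```bash
sed -i 's/    print("t",round/    p=p+.025*T[:,2]+[0,0,.025];d=p[:2]-C\n    print("t",round/; s/w=r2w(x\/1000,y\/1000,z\/1000+.025)/w=r2w(x\/1000,y\/1000,z\/1000)-.025*T[:,2]/' h.py
python3 -m crank '[[0.5,0.2,0.8,0],[0.6,0,0.8,0],[0.6,0,0.9,0],[0.5,0,0.9,0]]'
python3 -c "
from h import *
to(-40,0,113)"
```

```text
clock: 12.8
eef_pos: [0.5443, -0.0435, 0.1472]
tool_rot: [-3.12, 0.101, -2.837]
wrist_force: [0.4, 3.6, 6.8]
gripper_width: -0.0001
t 12.8 tip reader mm [-27.3  -1.9 122.4] rpy [-3.12   0.101 -2.837] F [0.4 3.6 6.8] q [-0.21  0.3  -0.33  0.84  0.03 -0.51] w -0.0001
shift cm [1.36 0.22 0.8 ] yaw about tool z 0.003
```

```bash
python3 -m crank '[[0.6,0.2,0.3,0],[0.6,0,0.4,0],[0.5,0,0.6,0],[0.3,0,0.8,0]]'
python3 -c "
from h import *
to(-46,0,94)
from rig import cams
c=cams.read_camera('scene');cv2.imwrite('pics/s7.png',cv2.resize(c['img'][100:300,180:420,::-1],None,fx=3,fy=3))"
```

```text
clock: 13.13
eef_pos: [0.5327, -0.047, 0.1311]
tool_rot: [-3.116, 0.121, -2.835]
wrist_force: [-1.2, 4.1, 7.5]
gripper_width: -0.0002
t 13.13 tip reader mm [-39.   -2.  106.3] rpy [-3.116  0.121 -2.835] F [-1.2  4.1  7.5] q [-0.23  0.28 -0.41  0.77  0.04 -0.53] w -0.0002
shift cm [0.84 0.23 1.13] yaw about tool z 0.005
```

View pics/s7.png

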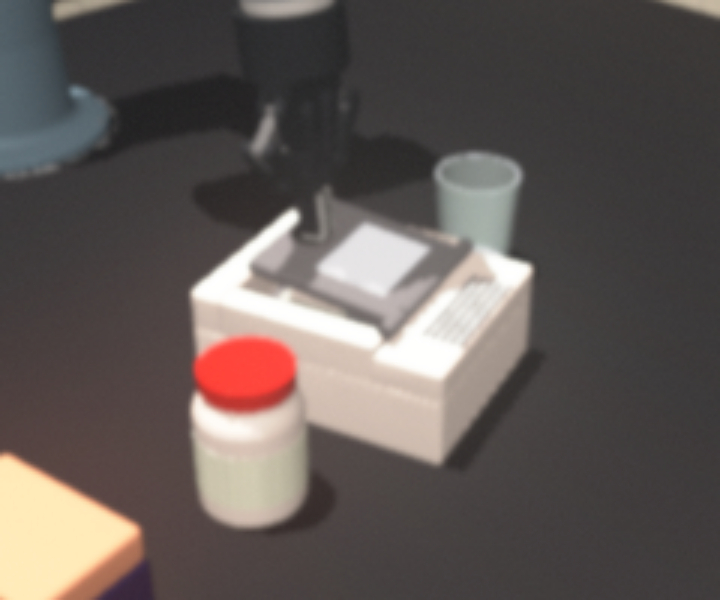

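The cover is nearly level, with the fingertip on the pad at (312,238). I press on to the stop.

```bash
python3 -m crank '[[0.4,0.1,0.6,0],[0.3,0,0.7,0],[0.1,0,0.6,0],[0.1,0,0.5,0]]'
python3 -c "
from h import *
to(-46,0,84)"
```

```text
clock: 13.52
eef_pos: [0.5299, -0.0485, 0.111]
tool_rot: [-3.113, 0.133, -2.834]
wrist_force: [1.0, 3.5, 5.5]
gripper_width: 0.0002
t 13.52 tip reader mm [-41.8  -2.5  86.2] rpy [-3.113  0.133 -2.834] F [1.  3.5 5.5] q [-0.23  0.29 -0.46  0.7   0.04 -0.54] w 0.0002
shift cm [0.45 0.26 0.16] yaw about tool z 0.006
```

```bash
python3 -m crank '[[0,0,0.5,0],[0,0,0.5,0],[0,0,0.5,0]]'
python3 -c "
from h import *
to(-46,0,84)"
```

```text
clock: 13.77
eef_pos: [0.5302, -0.0484, 0.1075]
tool_rot: [-3.111, 0.136, -2.833]
wrist_force: [-22.7, 3.2, 53.5]
gripper_width: 0.0
t 13.77 tip reader mm [-41.3  -2.6  82.8] rpy [-3.111  0.136 -2.833] F [-22.7   3.2  53.5] q [-0.23  0.29 -0.47  0.68  0.04 -0.54] w 0.0
shift cm [ 0.44  0.26 -0.19] yaw about tool z 0.007
```

It is at the stop (54 N). I lift straight up and move clear.

```bash
python3 -m crank '[[0,0,-1.5,0],[0,0,-2.5,0],[0.3,0,-3,0],[0.5,0,-3,0],[2,0,-2.5,0],[3,0,-1,0],[3,0,-0.5,0],[2,0,0,0],[0,0,0,0],[0,0,0,0],[0,0,0,0],[0,0,0,0]]'
python3 -m crank '[[0,0,0,0],[0,0,0,0],[0,0,0,0],[0,0,0,0],[0,0,0,0],[0,0,0,0],[0,0,0,0],[0,0,0,0],[0,0,0,0],[0,0,0,0],[0,0,0,0],[0,0,0,0]]'
python3 -m crank '[[0,0,0,0],[0,0,0,0],[0,0,0,0],[0,0,0,0],[0,0,0,0],[0,0,0,0],[0,0,0,0],[0,0,0,0],[0,0,0,0],[0,0,0,0],[0,0,0,0],[0,0,0,0]]'
python3 - <<'E'
from h import *
from rig import cams
to(0,0,240)
for n in ['top','scene']:
    c=cams.read_camera(n);W=world(c);d=W[...,:2]-C
    rx=1000*(cy*d[...,0]+sy*d[...,1]);ry=1000*(-sy*d[...,0]+cy*d[...,1]);z=1000*W[...,2]
    m=(rx>-60)&(rx<40)&(abs(ry)<48)&(z>70)&(z<215)
    a=np.polyfit(rx[m],z[m],1);print(n,"lid slope",a,np.percentile(z[m],[2,98]))
    c0=dict(np.load(f"pics/{n}0.npz"));W0=world(c0)
    df=abs(c['img'].astype(int)-c0['img']).sum(-1)
    sl=c['img'][100:300,180:420,::-1] if n=='scene' else c['img'][130:290,220:520,::-1]
    cv2.imwrite(f'pics/{n}8.png',cv2.resize(sl,None,fx=2.6,fy=2.6))
    b={'top':dict(beaker=(235,280,205,248),jar=(380,425,168,215),box=(445,505,165,230)),'scene':dict(jar=(240,290,210,280),box=(140,235,250,330))}[n]
    for k,(u0,u1,v0,v1) in b.items():print(k,"changed px",(df[v0:v1,u0:u1]>90).sum(),"depth chg",np.sum(abs(W0-W)[v0:v1,u0:u1,2]>.015))
E
```

```text
clock: 14.77
eef_pos: [0.391, -0.0844, 0.2398]
tool_rot: [-3.107, 0.116, -2.836]
wrist_force: [0.9, 0.8, 0.9]
gripper_width: -0.0
clock: 15.77
eef_pos: [0.3933, -0.0836, 0.2387]
tool_rot: [-3.109, 0.114, -2.832]
wrist_force: [0.5, -0.4, 0.1]
gripper_width: 0.0002
clock: 16.77
eef_pos: [0.3933, -0.0836, 0.2387]
tool_rot: [-3.109, 0.114, -2.832]
wrist_force: [0.6, 0.3, 0.3]
gripper_width: 0.0
t 16.77 tip reader mm [-183.1    4.3  213.9] rpy [-3.109  0.114 -2.832] F [0.6 0.3 0.3] q [-0.4  -0.06 -0.5   1.02  0.05 -0.71] w 0.0
shift cm [-18.49  -0.6   -0.49] yaw about tool z 0.008
top lid slope [-8.07298421e-03  9.32616737e+01] [90.44115251 96.36105801]
beaker changed px 0 depth chg 16
jar changed px 0 depth chg 16
box changed px 0 depth chg 30
scene lid slope [-8.33405247e-03  9.47823657e+01] [92.98116495 96.66322329]
jar changed px 0 depth chg 29
box changed px 0 depth chg 59
```

View pics/scene8.png

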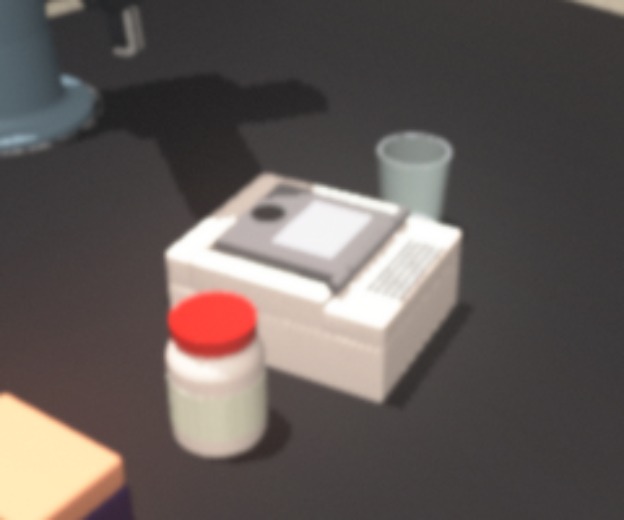

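View pics/top8.png

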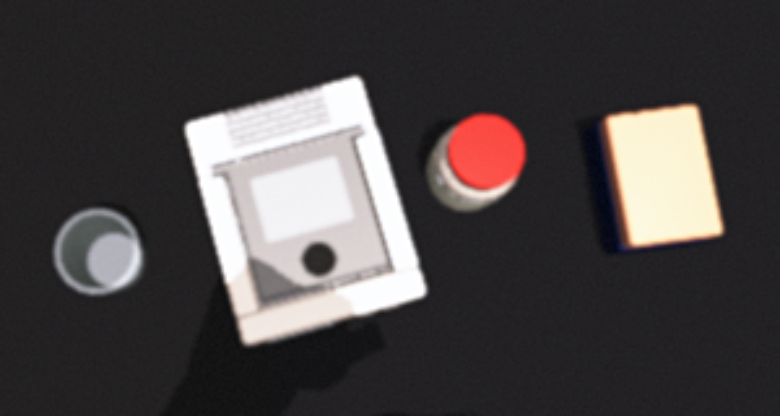

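Three seconds after letting go, the cover is level and shut, with the pad at (268,213) in the scene crop. The jar, beaker and tip box have not moved and the arm is clear. I hand the job in.

```bash
python3 -c "
from rig import workorder
print(workorder.finish_job())"
```

```text
the job is handed in; nothing more can be done
None
```

The job is done and handed in at about 17 s on the clock. I pressed the cover open and pushed the cartridge home with the closed fingertips. Then I swung the cover down from its back side, pressed it to its stop and moved clear.

My last checks:
- **Cartridge:** its top measured about 63 mm above the bench just before I closed the cover, which is its home height. It was about 71 mm before the push. I could not look at it again with the cover shut.
- **Cover:** it stayed level for 3 s after I let go, with a slope of about 0.008 and its top at 93 to 95 mm. I pressed it to its stop at 54 N.
- **Jar, beaker and tip box:** the pictures show no change in any of them. A few depth pixels differed, 16 to 59 per object; I took these for edge noise without checking further.
- **Robot:** it touches nothing, with wrist force below 1 N. The tool had tilted by about 0.11 rad from vertical by the end, with no visible effect.

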